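# Gauge a sandal sole against the heel stop

## Task

Measure the loose sandal sole on the length gauge by pushing only, without gripping or lifting anything. Push the sole along the gauge's board until its straight long side lies flush along the fence and its heel is fully home against the fixed heel stop; only then push the sliding cursor up until it touches the toe, leaving the sole where it is. Leave the glue pot, tape dispenser, steel cone and hammer alone.

Things in the scene. Friction and masses are not known exactly. Their poses are not given: they have to be found in the camera images.
- gauge: Sole-length gauge screwed to the bench: plywood board 460 x 200 x 8 mm, aluminium fence along one long edge, fixed heel stop at one end, sliding cursor at the other; the ticks are only a scale. Origin at the centre of its underside (bench height); x runs along the board from heel stop to cursor, y across it to the fence, z up. Board top at z = 8 mm.
- heel_stop (a point): Point on the heel stop's face (it looks to gauge +x), 14 mm above the board, where the heel of a sole flush to the fence touches; (-190, 39, 22) mm in the gauge frame. The stop is a flat block across the board, gauge y -50 to 70 mm, 15 mm thick, 30 mm tall above the board. Axes as the gauge's.
- fence (a point): Point on the fence's inner face (it looks to gauge -y), at mid-length, 8 mm above the board; (0, 70, 16) mm in the gauge frame. The fence runs straight along gauge x from -220 to 220 mm, is 18 mm thick and stands 16 mm above the board. Axes as the gauge's.
- cursor (a joint): Travel of the cursor (m): 0 farthest from the heel stop, growing as it is pushed towards it (gauge -x), up to 0.200; starts at 0 to 0.015. About 1.5 N of friction; stays where left; cannot be lifted off. It is an upright aluminium plate across the board, 14 mm thick, gauge y -30 to 68 mm, from 2 to 34 mm above the board, carried on the fence.
- cursor_face (a point): Point on the cursor face that meets the toe (it looks to gauge -x), 14 mm above the board, in line with the toe of a sole flush to the fence: gauge x = 175 mm minus the travel, gauge y 39 mm. Axes as the gauge's.
- cursor_back (a point): Point on the back of the cursor plate, to push on (it looks to gauge +x), 14 mm behind the face, 18 mm above the board, at gauge y 25 mm. The cursor's carriage on the fence (gauge y 68 to 102 mm, top 30 mm above the board) reaches 36 mm further back. Axes as the gauge's.
- sole: Loose sole on the board, straw rope sides, brown top, 200 long, 80 wide, 28 mm thick, 0.13 to 0.25 kg. From above: outline round three discs of 31 mm radius centred at its (-69, 0) heel, (69, 0) toe, (38, -18) mm ball. Origin on the underside midway between heel and toe ends; x to the toe, z up. The straight side (y = 31 mm) faces the fence; the outer side is at y = -45 mm at x = 10 mm.
- sole_heel (a point): Rear end of the sole's heel, at half thickness: (-100, 0, 14) mm in the sole's frame; axes as the sole's. It starts 35 to 75 mm short of the heel stop.
- sole_toe (a point): Front end of the sole's toe, at half thickness: (100, 0, 14) mm in the sole's frame; axes as the sole's. It starts at least 70 mm from the cursor; the sole starts up to 0.2 rad askew, its middle 16 to 46 mm off the fence.
- glue_pot: Bystander: round white pot with steel lid, 60 mm across, 70 mm tall, standing beyond the fence. Origin at the centre of its underside.
- tape_dispenser: Bystander: tape dispenser with a roll of brown tape, 100 x 50 mm, 66 mm tall, beyond the fence. Origin at the centre of its underside.
- buckle_cone: Bystander: steel cone-shaped shoe ornament, 62 mm across, 36 mm tall, on the bench beside the board's open long edge. Origin at the centre of its underside.
- hammer: Bystander: hammer about 220 mm long lying beyond the heel-stop end of the gauge. Origin on its underside.

How it is judged:
On the way:
1. the sole lies flush along the fence with its heel home against the stop, the cursor still well clear of the toe (over 30 mm) (x of sole_heel in the frame of heel_stop between -0.006 and 0.0035 m and y of sole in the frame of fence between -0.0345 and -0.025 m and angle between the x axis of sole and the x axis of gauge, either way round below 0.05 rad and z of sole in the frame of gauge below 0.012 m and angle between sole's own z axis and vertical below 0.06 rad and x of sole_toe in the frame of cursor_face below -0.03 m), for 0.2 s.
At the end, for the whole second after the job is handed in: The sole lies flat on the board at rest, its heel within 3.5 mm of the heel stop, its straight side within 3.5 mm of the fence and within 0.05 rad of parallel to it, and the cursor's face is at rest within 3 mm of the toe (x of sole_heel in the frame of heel_stop between -0.006 and 0.0035 m and y of sole in the frame of fence between -0.0345 and -0.025 m and angle between the x axis of sole and the x axis of gauge, either way round below 0.05 rad and z of sole in the frame of gauge below 0.012 m and angle between sole's own z axis and vertical below 0.06 rad and linear speed of sole below 0.01 m/s and x of sole_toe in the frame of cursor_face above -0.003 m and velocity of joint cursor between -0.005 and 0.005 m/s); the robot touches nothing.
It fails at once if the sole is lifted off the board or tipped (z of sole in the frame of gauge above 0.022 m or angle between sole's own z axis and vertical above 0.25 rad).
It fails at once if the cursor is brought up to the toe while the sole is not home at the heel stop (more than 12 mm short) (x of sole_toe in the frame of cursor_face above -0.006 m and x of sole_heel in the frame of heel_stop above 0.012 m).
It fails at once if the glue pot, tape dispenser, cone or hammer is moved more than 25 mm (distance of any of glue_pot, tape_dispenser, buckle_cone, hammer from where it was at the start of the episode above 0.025 m).
It also fails if it takes over 64 s, if anything falls off the work surface, if the arm or the gripper's body presses on something with over 40 N, if the wrist force passes 120 N, or if a joint passes its speed limit or range.

## Robot

A 7-joint arm with a two-finger parallel gripper is mounted at the origin on the work surface. World frame = base frame: x ahead of the robot, y to its left, z up, the work surface at z = 0. Lengths are in m, angles in rad, forces in N, time in s.
With the tool pointing down it reaches from about 0.35 to 0.9 m from the base axis. Payload 7.2 kg.
Tool frame: the origin (TCP) lies at the very end of the fingers, on their centre line; the grasp point (between the pads) lies 19 mm behind it (bot.tcp_to_grasp is the distance from the TCP to the grasp point, in m); z points along the fingers, y is the line along which they close (so a half turn about z gives the same grasp; the last joint's range is limited). The gripper opens to 88 mm and grips with 3 to 60 N. Pads are 20 mm wide; open, the fingers measure 115 mm over their backs; the gripper's body (75 mm by 178 mm) begins 61 mm behind the grasp point.
Start: joints at [-1.364, 0.411, -0.013, 1.596, 0.006, 1.134, -0.082], TCP at [0.17, 0.602, 0.223] pointing down, gripper open.
Joint ranges: [-2.95, 2.95], [-0.29, 1.99], [-1.47, 1.44], [0.14, 2.54], [-1.03, 4.17], [0.13, 1.85], [-2.86, 2.86]. Speed limits (rad/s): [2.39, 2.39, 3.01, 3.01, 3.14, 3.14, 3.14].

## Interface

Orientations are given as a 3x3 rotation matrix whose columns are the frame's x, y, z axes.
In Python, from plant import bot gives the robot as it stands.
- The arm moves only by the tool step_arm, never from a script. Its argument "rows" is a list of rows, each a list of 7 numbers: the shift along the tool's x, y, z scaled (see below), then the turn, a rotation vector about the tool's x, y, z scaled (see below), then the opening, from 0 (shut) to 1 (fully open). In form: [[x, y, z, rx, ry, rz, hand], ...]. A call has 1 to 8 rows; each row shifts and turns the commanded pose from where the row before left it, along the tool's axes as they then stand; what a row does not reach is not made up. The controller multiplies each number of a shift by 0.06 m and each number of a turn by 5 degrees. A row lasts 1/8 s, in which the tool goes at most 62.5 mm and 10.7 degrees, less where a joint would pass 70% of its speed; a pose out of reach is approached as far as the arm can. A call with a number of a shift or a turn outside -1 to 1 is refused whole. A call with a gripper value outside its range is refused whole. The fingers move at their own pace and stop on an object; "squeeze" is the grip in N (left out, the last holds). Time passes only in rows, so rows that do not move let the fingers close. It gives the time, the measured TCP pose, the force, the opening and the grip force at its end, in the units of the state.
- bot.get_state(): the state, without advancing time (a new reading comes with each control period).
- bot.grab_frame(name): name is "side" or "top" or "wrist"; returns a dict with "pixels" (384x512x3 uint8, red, green, blue), "camera_matrix" (3x3 intrinsics, pixels), "cam_to_world" (4x4, takes a point from camera to world coordinates); the wrist camera has in their place "T_tool_cam" (4x4, takes a point from camera to tool coordinates, whose origin is the TCP and whose axes are the flange's). Camera axes: x right, y up, looking along -z (the intrinsics and any distortion apply to the point x, -y, -z); pixel columns grow to the right and rows downward; lengths in m; the calibration is good to about 2 mm. The wrist camera is an equidistant fisheye: a pixel r from the principal point sees the ray r / f radians off the axis. A picture is of the moment at which its call begins: read the wrist's pose just before it. There is no depth.
- bot.sign_off(): hands the job in; it is judged then, once.
Trained networks look in the newest picture that a camera, given by its name, has taken for a name from the list of things; names that differ only in an ending like _2 or _b are one class to them, and where a whole thing is asked for, a point or a joint stands for the part that bears it (a point fixed in the world has none). Each returns a list of dicts, best first, with "score" (0 to 1); they miss things now and then, are a little off and sometimes report something else, mostly with a low value. They report only what shows in the picture. A call takes as long as a camera call.
- bot.silhouettes(camera, target): "mask" (384x512 bool, what is visible of it) and "extent" ([left, top, width, height] in pixels, round what is visible of it).
The state is a dict: "t": time; "joint_positions": joint angles; "qvel": joint speeds; "joint_efforts": joint torques, N m; "ee_pos": TCP position; "tool_rot": TCP orientation; "contact_force": force on the tool from outside, world axes, zero at the start; "moment": the same for the moment, N m; "grip_width": finger opening in m; "grip_force": force on a finger pad.
Only numpy, scipy, OpenCV 4.12 (cv2) and the standard library are available. Lean on these libraries where they do the work, as an engineer would, in place of code of your own. Each camera call takes 0.05 s, during which the arm holds its last target. There are 200 camera calls.

## Working session

There is one attempt and no reset: what is moved stays moved. The work goes in short steps, Python scripts to look and compute and a tool call to move; the robot and the scene stay as the last step left them, time stands still between calls to the robot, and variables do not carry over. Pictures are saved under pics/ and viewed, at most 10 in all, crops included, and the job is handed in when it is done.

Besides the shell and the picture viewer there is one more tool, called after ">>>" as name(argument=value, ...) on one line, values as JSON. step_arm: Moves the arm, as the interface text tells. Its arguments: {"type":"object","properties":{"rows":{"type":"array"},"squeeze":{"type":"number"}},"required":["rows"]}

```bash
mkdir -p pics; python3 - <<'E'
from plant import bot
import numpy as np, cv2
s=bot.get_state(); print(s['t'],s['ee_pos'],s['tool_rot'],s['contact_force'],s['grip_width'])
for n in ['top','side']:
    f=bot.grab_frame(n); cv2.imwrite(f'pics/{n}0.png',f['pixels'][:,:,::-1])
    np.savez(f'{n}0.npz',**f)
    print(n,f['camera_matrix'].tolist(),np.round(f['cam_to_world'],4).tolist())
    for t in ['gauge','sole','cursor','heel_stop','fence','buckle_cone','glue_pot','tape_dispenser','hammer']:
        r=bot.silhouettes(n,t)
        print(t,[(round(d['score'],2),d['extent']) for d in r[:2]])
        if r: np.save(f'{n}0_{t}.npy',r[0]['mask'])
E
```

```text
0.0 [0.16952596 0.60107296 0.22185078] [[-9.62479594e-01  2.71353923e-01 -2.82684645e-04]
 [ 2.71354038e-01  9.62478451e-01 -1.48927252e-03]
 [-1.32042062e-04 -1.51010203e-03 -9.99998851e-01]] [ 0.43435513  0.60318268 -0.19380363] 0.08793672234764609
top [[451.7466659996641, 0.0, 261.80326848213485], [0.0, 451.7466659996641, 188.6520216544867], [0.0, 0.0, 1.0]] [[-0.0014, 0.9979, -0.0653, 0.5151], [-0.9999, -0.0006, 0.0123, 0.1036], [0.0122, 0.0653, 0.9978, 1.0683], [0.0, 0.0, 0.0, 1.0]]
gauge [(0.6, [214.2, 173.5, 200.7, 101.8])]
sole [(0.88, [261.4, 199.7, 86.2, 39.5])]
cursor [(0.64, [383.8, 188.0, 26.9, 56.8])]
heel_stop [(0.8, [214.8, 171.7, 196.5, 103.6])]
fence []
buckle_cone [(0.65, [282.0, 285.5, 25.7, 23.1])]
glue_pot [(0.8, [253.0, 135.2, 27.6, 25.4]), (0.59, [212.5, 172.5, 202.3, 103.1])]
tape_dispenser [(0.68, [342.7, 128.6, 51.3, 38.6])]
hammer [(0.98, [162.7, 165.0, 39.5, 97.1])]
side [[373.1071147536371, 0.0, 251.36875440508481], [0.0, 373.1071147536371, 184.092272959685], [0.0, 0.0, 1.0]] [[-0.7239, 0.4737, -0.5015, 0.1761], [-0.6898, -0.5086, 0.5153, 0.4999], [-0.011, 0.719, 0.695, 0.5798], [0.0, 0.0, 0.0, 1.0]]
gauge [(0.82, [201.4, 116.1, 205.1, 149.5])]
sole []
cursor [(0.75, [331.2, 113.1, 42.7, 38.3])]
heel_stop [(0.98, [202.6, 118.5, 206.3, 147.7])]
fence [(0.8, [203.7, 115.4, 204.0, 150.9])]
buckle_cone [(0.91, [351.1, 214.6, 28.5, 29.3]), (0.75, [145.3, 210.3, 90.2, 97.1])]
glue_pot [(0.81, [207.9, 139.0, 26.0, 38.8])]
tape_dispenser [(0.62, [268.1, 99.4, 43.8, 37.0])]
hammer [(0.63, [146.7, 210.1, 87.3, 99.0])]
```

```bash
python3 - <<'E'
import cv2,numpy as np
im=cv2.imread('pics/top0.png')[115:315,150:430]
cv2.imwrite('pics/top0c.png',cv2.resize(im,(784,560),interpolation=cv2.INTER_CUBIC))
E
```

```text
(no output)
```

View pics/top0c.png

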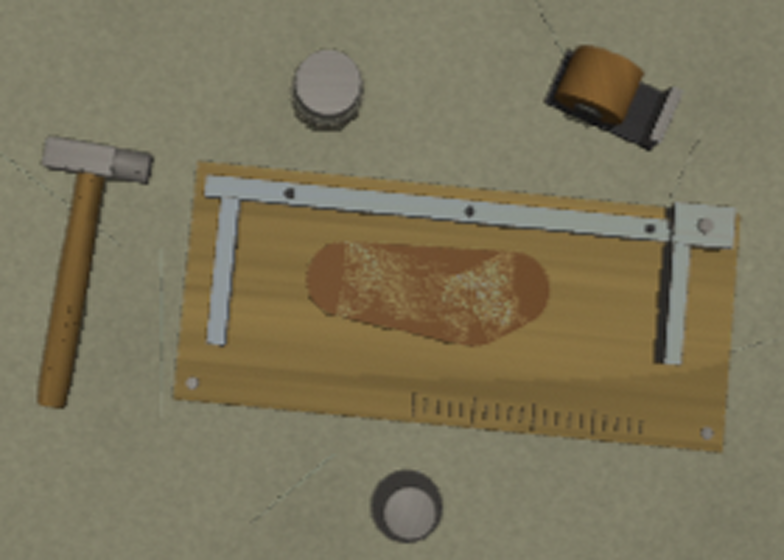

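```bash
cat > h.py <<'E'
import numpy as np, cv2
from scipy.optimize import minimize, least_squares
def proj(P,K,T):
    P=np.atleast_2d(P); c=(P-T[:3,3])@T[:3,:3]
    return np.c_[K[0,2]-K[0,0]*c[:,0]/c[:,2], K[1,2]+K[1,1]*c[:,1]/c[:,2]]
def unproj(px,z,K,T):
    px=np.atleast_2d(px).astype(float)
    d=np.c_[(px[:,0]-K[0,2])/K[0,0],-(px[:,1]-K[1,2])/K[1,1],-np.ones(len(px))]@T[:3,:3].T
    return T[:3,3]+d*((z-T[2,3])/d[:,2])[:,None]
def gw(g,p):  # gauge->world (x,y,z)
    p=np.atleast_2d(p); c,s=np.cos(g[2]),np.sin(g[2])
    return np.c_[g[0]+c*p[:,0]-s*p[:,1], g[1]+s*p[:,0]+c*p[:,1], p[:,2]]
a=np.linspace(0,2*np.pi,120)
pts=np.concatenate([np.c_[cx+.031*np.cos(a),cy+.031*np.sin(a)] for cx,cy in [(-.069,0),(.069,0),(.038,-.018)]])
OUT=cv2.convexHull(pts.astype(np.float32))[:,0].astype(float)
def solemask(p,K,T):
    q=np.concatenate([proj(gw(p,np.c_[OUT,np.full(len(OUT),z)]),K,T) for z in(.008,.036)])
    m=np.zeros((384*4,512*4),np.uint8)
    h=cv2.convexHull(q.astype(np.float32))
    cv2.fillPoly(m,[np.round((h+.5)*4*16-8).astype(np.int32)],255,shift=4)
    return cv2.resize(m,(512,384),interpolation=cv2.INTER_AREA)/255.
def fitsole(mask,p0,K,T):
    f=lambda p:np.abs(solemask(p,K,T)-mask).sum()
    S=np.array([p0]+[np.array(p0)+d for d in np.diag([.01,.01,.08])])
    r=minimize(f,p0,method='Nelder-Mead',options=dict(initial_simplex=S,xatol=1e-4,fatol=.05))
    return r.x,r.fun/mask.sum()
def w2g(g,P):
    P=np.atleast_2d(P); c,s=np.cos(g[2]),np.sin(g[2]); d=P[:,:2]-g[:2]
    return np.c_[c*d[:,0]+s*d[:,1],-s*d[:,0]+c*d[:,1]]
E
python3 - <<'E'
from h import *
f=np.load('top0.npz');K,T=f['camera_matrix'],f['cam_to_world']
tp=lambda L:np.array(L,float)/2.8-.5+.5/2.8+[150,115]
c=tp([(198,161),(740,211),(723,451),(174,399)])
# features: board corners, stop corners top z=.038, fence top z=.024, screw
G=np.array([[-.23,.1,.008],[.23,.1,.008],[.23,-.1,.008],[-.23,-.1,.008],
 [-.205,-.05,.038],[-.19,-.05,.038],[-.22,.088,.024],[-.22,.07,.024]])
px=np.r_[c,tp([(207,344),(224,346),(205,177),(205,195)])]
r=least_squares(lambda g:(proj(gw(g,G),K,T)-px).ravel(),[.49,.08,-1.65],x_scale=[.01,.01,.01],loss='soft_l1')
g=r.x;print('gauge',g,np.round(r.fun.reshape(-1,2),1).tolist())
print('tops side check',)
m=np.load('top0_sole.npy').astype(float)
ctr=unproj([[304.5,219]],.022,K,T)[0];print(ctr)
p,e=fitsole(m,[ctr[0],ctr[1],g[2]],K,T);print('mask fit',p,e)
im=f['pixels'];hsv=cv2.cvtColor(im,cv2.COLOR_RGB2HSV)
sg=w2g(g,p)[0];print('sole in gauge',sg,p[2]-g[2],'heel gap',w2g(g,gw(p,[-.1,0,0]))[0]-[-.19,.039])
# cursor top edge: face corners at z=.042
cu=tp([(664,363),(680,364)]);print('cursor bottom end',w2g(g,unproj(cu,.042,K,T)))
for n,cn in (('buckle_cone',.0),('hammer',.0),('glue_pot',.07),('tape_dispenser',.03)):
    mm=np.argwhere(np.load(f'top0_{n}.npy'));mn,mx=mm.min(0),mm.max(0)
    print(n,np.round(unproj([[mn[1],mn[0]],[mx[1],mx[0]]],cn,K,T)[:,:2],3).tolist())
np.save('g.npy',g)
# side check
f=np.load('side0.npz');im=f['pixels'][:,:,::-1].copy();K,T=f['camera_matrix'],f['cam_to_world']
big=cv2.resize(im,None,fx=2.6,fy=2.6,interpolation=cv2.INTER_CUBIC)
D=lambda P,col:cv2.polylines(big,[np.round(proj(P,K,T)*2.6+.8).astype(int)],True,col,1)
D(gw(g,G[:4]),(0,0,255))
D(gw(p,np.c_[OUT,np.full(len(OUT),.036)]),(255,0,0))
D(gw(g,[[-.19,-.05,.038],[-.19,.07,.038],[.22,.07,.024]]),(0,255,0))
cv2.imwrite('pics/side0c.png',big[230:790,330:1120])
E
```

```text
gauge [ 0.50227398 -0.03075403 -1.66439667] [[-0.4, 0.1], [0.1, 0.3], [0.2, -0.2], [-0.2, 0.3], [-0.1, -0.1], [0.4, -0.2], [0.4, -0.8], [-0.4, 0.5]]
tops side check
[ 0.51318866 -0.00796275  0.022     ]
mask fit [ 5.20370917e-01 -1.45968306e-03 -1.63978571e+00] 0.03588155262104842
sole in gauge [-0.03085752  0.01527976] 0.024610959074816474 heel gap [ 0.05917276 -0.02618108]
cursor bottom end [[ 0.16508417 -0.03126957]
 [ 0.17808569 -0.03088414]]
buckle_cone [[0.364, 0.044], [0.306, -0.015]]
hammer [[0.644, 0.327], [0.415, 0.228]]
glue_pot [[0.707, 0.111], [0.644, 0.053]]
tape_dispenser [[0.717, -0.101], [0.633, -0.211]]
```

View pics/side0c.png

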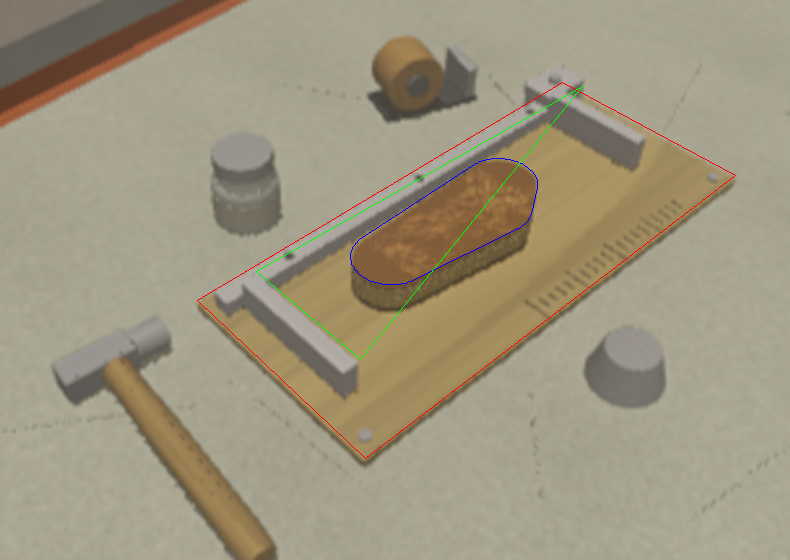

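>>> step_arm(rows=[[0, 0, 0, 0, 0, -1, 0], [0, 0, 0, 0, 0, -1, 0], [-0.43, -0.73, 0, 0, 0, 0, 0], [-0.43, -0.73, 0, 0, 0, 0, 0], [-0.43, -0.73, 0, 0, 0, 0, 0], [-0.43, -0.73, 0, 0, 0, 0, 0], [-0.43, -0.73, 0, 0, 0, 0, 0], [-0.43, -0.73, 0, 0, 0, 0, 0]])

```text
t: 2.0
ee_pos: [0.298, 0.3231, 0.2229]
tool_rot: [[-0.995, 0.1, 0.0], [0.1, 0.995, 0.001], [-0.0, 0.001, -1.0]]
contact_force: [1.1, 0.5, 0.2]
grip_width: 0.011
grip_force: 0.0
```

>>> step_arm(rows=[[-0.485, -0.81, 0, 0, 0, -0.08, 0], [-0.485, -0.81, 0, 0, 0, 0, 0], [-0.485, -0.81, 0, 0, 0, 0, 0], [-0.485, -0.81, 0, 0, 0, 0, 0], [-0.485, -0.81, 0, 0, 0, 0, 0], [-0.485, -0.81, 0, 0, 0, 0, 0], [0, 0, 0.8, 0, 0, 0, 0], [0, 0, 0.8, 0, 0, 0, 0]])

```text
t: 3.0
ee_pos: [0.4446, 0.0172, 0.1262]
tool_rot: [[-0.995, 0.095, 0.003], [0.095, 0.995, 0.001], [-0.003, 0.001, -1.0]]
contact_force: [0.7, 1.0, -0.1]
grip_width: 0.0009
grip_force: 0.0
```

```bash
cat > st.py <<'E'
from h import *
from plant import bot
g=np.load('g.npy'); s=bot.get_state(); R=np.array(s['tool_rot'])
print('t',s['t'],'gauge mm',np.round(w2g(g,s['ee_pos'])[0]*1e3,1),'z',round(s['ee_pos'][2]*1e3,1),'F gauge',np.round(w2g([0,0,g[2]],s['contact_force'])[0],1),np.round(s['contact_force'][2],1),'yaw err deg',round(np.degrees(np.arctan2(R[1,1],R[0,1])-g[2]-np.pi),2))
E
python3 st.py
```

```text
t 3.0 gauge mm [-42.4 -61.9] z 126.2 F gauge [-1.   0.6] -0.1 yaw err deg -0.08
```

>>> step_arm(rows=[[0, 0, 0.7, 0, 0, 0, 0], [0, 0, 0.7, 0, 0, 0, 0], [0, 0, 0.4, 0, 0, 0, 0], [0, 0, 0, 0, 0, 0, 0], [-0.15, 0, 0, 0, 0, 0, 0], [-0.15, 0, 0, 0, 0, 0, 0], [-0.1, 0, 0, 0, 0, 0, 0], [-0.1, 0, 0, 0, 0, 0, 0]])

```text
t: 4.0
ee_pos: [0.4736, 0.0152, 0.019]
tool_rot: [[-0.996, 0.093, -0.0], [0.093, 0.996, 0.0], [0.001, 0.0, -1.0]]
contact_force: [-1.5, 0.7, 1.7]
grip_width: 0.0003
grip_force: 1.1
```

```bash
python3 st.py
```

```text
t 4.0 gauge mm [-43.  -32.9] z 19.0 F gauge [-0.6 -1.6] 1.7 yaw err deg 0.02
```

>>> step_arm(rows=[[-0.06, 0, 0, 0, 0, 0, 0], [-0.06, 0, 0, 0, 0, 0, 0], [-0.06, 0, 0, 0, 0, 0, 0], [-0.06, 0, 0, 0, 0, 0, 0], [0, 0, 0, 0, 0, 0, 0]])

```text
t: 4.62
ee_pos: [0.4886, 0.0136, 0.0187]
tool_rot: [[-0.996, 0.093, 0.001], [0.093, 0.996, -0.0], [-0.001, -0.0, -1.0]]
contact_force: [-0.1, -0.2, -0.2]
grip_width: 0.0005
grip_force: 0.0
```

```bash
cat > look.py <<'E'
import sys
from h import *
from plant import bot
import runpy; runpy.run_path('st.py')
g=np.load('g.npy'); f=bot.grab_frame('top'); K,T=f['camera_matrix'],f['cam_to_world']
r=bot.silhouettes('top','sole')
m=r[0]['mask'].astype(float); p0=np.load('p.npy') if len(sys.argv)<3 else [.5204,-.0015,-1.64]
p,e=fitsole(m,p0,K,T); np.save('p.npy',p)
print('score',r[0]['score'],'fit err',round(e,3),'sole gauge mm',np.round(w2g(g,p)[0]*1e3,1),'yaw',round(p[2]-g[2],3),'heel gap',np.round((w2g(g,gw(p,[-.1,0,0]))[0]-[-.19,.039])*1e3,1))
big=cv2.resize(f['pixels'][115:315,150:430,::-1],(784,560),interpolation=cv2.INTER_CUBIC)
cv2.imwrite('pics/'+sys.argv[1],big)
E
python3 look.py a1.png init
```

```text
t 4.625 gauge mm [-42.8 -17.8] z 18.7 F gauge [ 0.2 -0. ] -0.2 yaw err deg 0.01Traceback (most recent call last):
  File "look.py", line 7, in <module>
    m=r[0]['mask'].astype(float); p0=np.load('p.npy') if len(sys.argv)<3 else [.5204,-.0015,-1.64]
      ~^^^
IndexError: list index out of range
```

>>> step_arm(rows=[[-0.04, 0, 0, 0, 0, 0, 0], [-0.04, 0, 0, 0, 0, 0, 0], [0, 0, 0, 0, 0, 0, 0]])

```text
t: 5.1
ee_pos: [0.4913, 0.0137, 0.0184]
tool_rot: [[-0.996, 0.093, -0.003], [0.093, 0.996, 0.001], [0.003, 0.0, -1.0]]
contact_force: [-5.3, 1.4, 4.9]
grip_width: 0.0005
grip_force: 2.7
```

```bash
python3 st.py
```

```text
t 5.1 gauge mm [-43.2 -15.1] z 18.4 F gauge [-0.9 -5.4] 4.9 yaw err deg 0.04
```

>>> step_arm(rows=[[-0.04, 0, 0, 0, 0, 0, 0], [0, 0, 0, 0, 0, 0, 0], [0.5, 0, 0, 0, 0, 0, 0], [0, 0, -0.7, 0, 0, 0, 0], [0, 0, -0.7, 0, 0, 0, 0], [-0.4, -0.8, 0, 0, 0, 0, 0], [-0.4, -0.8, 0, 0, 0, 0, 0], [-0.6, -0.8, 0, 0, 0, 0, 0]])

```text
t: 6.1
ee_pos: [0.5363, -0.1365, 0.1032]
tool_rot: [[-0.996, 0.092, 0.001], [0.092, 0.996, 0.0], [-0.001, 0.0, -1.0]]
contact_force: [0.6, -0.1, 0.9]
grip_width: 0.0005
grip_force: 0.0
```

```bash
python3 look.py a1.png init
```

```text
t 6.1 gauge mm [102.2  43.8] z 103.2 F gauge [0.  0.6] 0.9 yaw err deg 0.08
score 0.93 fit err 0.127 sole gauge mm [-29.6  38.8] yaw -0.003 heel gap [60.4  0.1]
```

View pics/a1.png

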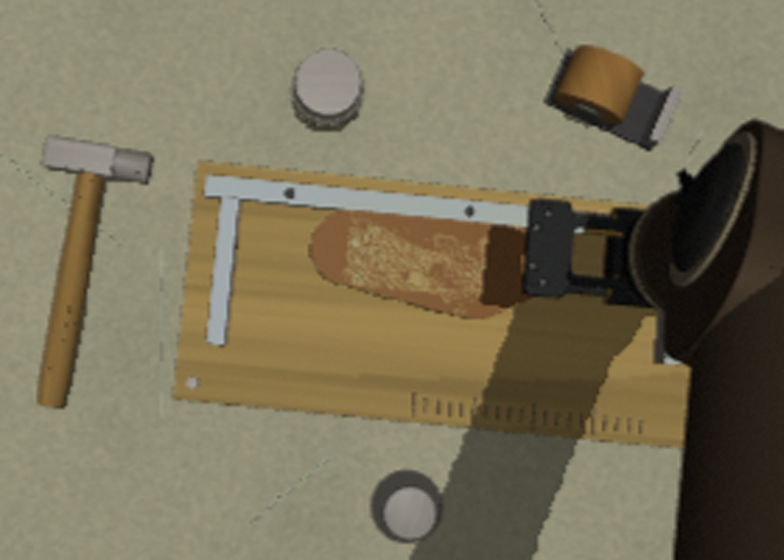

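>>> step_arm(rows=[[0.1, -0.26, 0, 0, 0, 0, 0], [0, 0, 0.6, 0, 0, 0, 0], [0, 0, 0.5, 0, 0, 0, 0], [0, 0, 0.3, 0, 0, 0, 0], [0, 0, 0, 0, 0, 0, 0], [0, 0.3, 0, 0, 0, 0, 0], [0, 0.2, 0, 0, 0, 0, 0], [0, 0.1, 0, 0, 0, 0, 0]])

```text
t: 7.2
ee_pos: [0.532, -0.1127, 0.0193]
tool_rot: [[-0.996, 0.091, 0.001], [0.091, 0.996, 0.0], [-0.001, 0.001, -1.0]]
contact_force: [-0.3, -2.5, 1.2]
grip_width: 0.0002
grip_force: 0.9
```

```bash
python3 st.py
```

```text
t 7.2 gauge mm [78.8 37.3] z 19.3 F gauge [ 2.5 -0.1] 1.2 yaw err deg 0.14
```

>>> step_arm(rows=[[0, 0.1, 0, 0, 0, 0, 0], [0, 0.1, 0, 0, 0, 0, 0], [0, 0.1, 0, 0, 0, 0, 0], [0, 0.1, 0, 0, 0, 0, 0], [0, 0.1, 0, 0, 0, 0, 0], [0, 0.1, 0, 0, 0, 0, 0], [0, 0.1, 0, 0, 0, 0, 0], [0, 0.1, 0, 0, 0, 0, 0]])

```text
t: 8.2
ee_pos: [0.5358, -0.0663, 0.0186]
tool_rot: [[-0.996, 0.093, -0.0], [0.093, 0.996, 0.0], [0.0, 0.0, -1.0]]
contact_force: [-0.0, -1.6, 1.8]
grip_width: 0.0003
grip_force: 1.1
```

```bash
python3 look.py a2.png init
```

```text
t 8.2 gauge mm [32.3 36.7] z 18.6 F gauge [1.6 0.1] 1.8 yaw err deg 0.02
score 0.83 fit err 0.353 sole gauge mm [-81.2  36.3] yaw 0.005 heel gap [ 8.8 -3.2]
```

>>> step_arm(rows=[[0, 0.06, 0, 0, 0, 0, 0], [0, 0.05, 0, 0, 0, 0, 0], [0, 0.03, 0, 0, 0, 0, 0], [0, 0.03, 0, 0, 0, 0, 0], [0, 0, 0, 0, 0, 0, 0]])

```text
t: 8.93
ee_pos: [0.5367, -0.0562, 0.0186]
tool_rot: [[-0.996, 0.093, -0.0], [0.093, 0.996, 0.0], [0.0, 0.0, -1.0]]
contact_force: [0.5, -0.0, -0.5]
grip_width: 0.0008
grip_force: 0.0
```

```bash
python3 st.py
```

```text
t 8.925 gauge mm [22.2 36.6] z 18.6 F gauge [-0.   0.5] -0.5 yaw err deg 0.04
```

>>> step_arm(rows=[[0, 0.04, 0, 0, 0, 0, 0], [0, 0.04, 0, 0, 0, 0, 0]])

```text
t: 9.18
ee_pos: [0.5372, -0.0518, 0.0187]
tool_rot: [[-0.996, 0.093, 0.0], [0.093, 0.996, -0.0], [-0.0, -0.0, -1.0]]
contact_force: [0.4, -0.7, -0.4]
grip_width: 0.0006
grip_force: 0.6
```

```bash
python3 st.py
```

```text
t 9.175 gauge mm [17.7 36.7] z 18.7 F gauge [0.7 0.5] -0.4 yaw err deg 0.01
```

>>> step_arm(rows=[[0, 0.04, 0, 0, 0, 0, 0], [0, 0.04, 0, 0, 0, 0, 0], [0, 0, 0, 0, 0, 0, 0]])

```text
t: 9.55
ee_pos: [0.5373, -0.0515, 0.0187]
tool_rot: [[-0.995, 0.096, 0.0], [0.096, 0.995, -0.005], [-0.001, -0.005, -1.0]]
contact_force: [-1.2, -13.9, -1.8]
grip_width: 0.0005
grip_force: 6.6
```

```bash
python3 look.py a2.png init
```

```text
t 9.55 gauge mm [17.4 36.8] z 18.7 F gauge [14.   0.1] -1.8 yaw err deg -0.17
score 0.86 fit err 0.366 sole gauge mm [-95.5  34.6] yaw -0.007 heel gap [-5.5 -3.8]
```

View pics/a2.png

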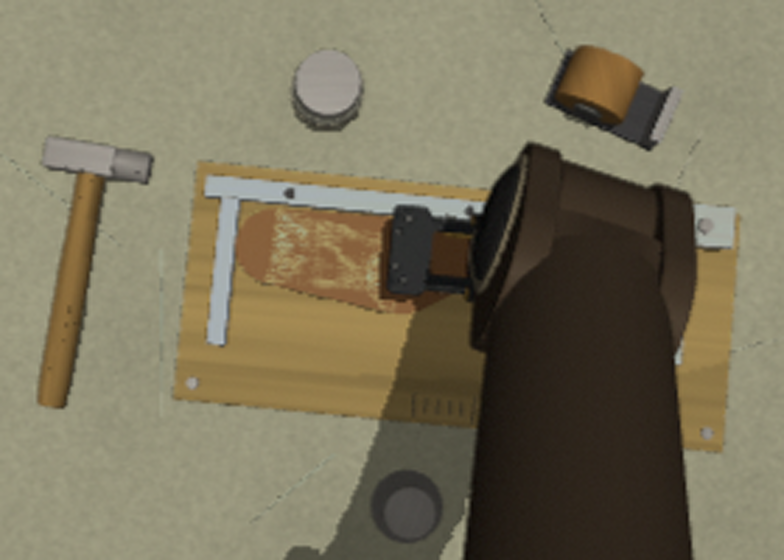

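>>> step_arm(rows=[[0, -0.5, 0, 0, 0, 0, 0], [0, 0, -0.6, 0, 0, 0, 0], [0, 0, -0.6, 0, 0, 0, 0], [0.46, 0.77, 0, 0, 0, 0, 0], [0.46, 0.77, 0, 0, 0, 0, 0], [0.46, 0.77, 0, 0, 0, 0, 0], [0, 0, 0.2, 0, 0, 0, 0], [0, 0, 0, 0, 0, 0, 0]])

```text
t: 10.65
ee_pos: [0.465, 0.0687, 0.0782]
tool_rot: [[-0.996, 0.092, -0.001], [0.092, 0.996, -0.0], [0.001, -0.001, -1.0]]
contact_force: [0.3, -0.2, -1.1]
grip_width: 0.0006
grip_force: 0.0
```

```bash
python3 look.py a3.png init
```

```text
t 10.65 gauge mm [-95.6 -46.4] z 78.2 F gauge [0.1 0.3] -1.1 yaw err deg 0.06
score 0.67 fit err 0.105 sole gauge mm [-91.   35.9] yaw 0.024 heel gap [-1.  -5.5]
```

>>> step_arm(rows=[[0, 0, 0.6, 0, 0, 0, 0], [0, 0, 0.38, 0, 0, 0, 0], [0, 0, 0, 0, 0, 0, 0], [-0.2, 0, 0, 0, 0, 0, 0], [-0.1, 0, 0, 0, 0, 0, 0], [-0.06, 0, 0, 0, 0, 0, 0], [-0.06, 0, 0, 0, 0, 0, 0], [-0.04, 0, 0, 0, 0, 0, 0]])

```text
t: 11.75
ee_pos: [0.4925, 0.0663, 0.0199]
tool_rot: [[-0.996, 0.093, -0.001], [0.093, 0.996, 0.0], [0.001, 0.0, -1.0]]
contact_force: [-1.4, 0.7, 1.9]
grip_width: 0.0004
grip_force: 1.2
```

```bash
python3 st.py
```

```text
t 11.75 gauge mm [-95.8 -18.8] z 19.9 F gauge [-0.5 -1.5] 1.9 yaw err deg 0.03
```

>>> step_arm(rows=[[-0.04, 0, 0, 0, 0, 0, 0], [-0.04, 0, 0, 0, 0, 0, 0], [-0.03, 0, 0, 0, 0, 0, 0], [0, 0, 0, 0, 0, 0, 0]])

```text
t: 12.25
ee_pos: [0.494, 0.0665, 0.019]
tool_rot: [[-0.996, 0.092, -0.01], [0.092, 0.996, 0.001], [0.01, 0.0, -1.0]]
contact_force: [-13.5, 3.2, 10.7]
grip_width: 0.0003
grip_force: 7.3
```

```bash
python3 st.py
```

```text
t 12.25 gauge mm [-96.  -17.4] z 19.0 F gauge [ -1.9 -13.7] 10.7 yaw err deg 0.07
```

>>> step_arm(rows=[[0.5, 0, 0, 0, 0, 0, 0], [0, 0, -0.7, 0, 0, 0, 0], [0, 0, -0.7, 0, 0, 0, 0], [-0.2, -0.9, 0, 0, 0, 0, 0], [-0.2, -0.9, 0, 0, 0, 0, 0], [-0.2, -0.9, 0, 0, 0, 0, 0], [-0.2, -0.9, 0, 0, 0, 0, 0], [-0.2, -0.9, 0, 0, 0, 0, 0]])

```text
t: 13.25
ee_pos: [0.5044, -0.2077, 0.104]
tool_rot: [[-0.996, 0.093, 0.001], [0.093, 0.996, -0.0], [-0.001, 0.0, -1.0]]
contact_force: [0.6, 1.0, 0.6]
grip_width: 0.0005
grip_force: 0.0
```

>>> step_arm(rows=[[-0.1, -0.8, 0, 0, 0, 0, 0], [0, 0, 0, 0, 0, 0, 0]])

```text
t: 13.5
ee_pos: [0.5047, -0.2592, 0.104]
tool_rot: [[-0.995, 0.099, 0.0], [0.099, 0.995, -0.003], [-0.001, -0.003, -1.0]]
contact_force: [-0.4, -0.0, 0.3]
grip_width: 0.0006
grip_force: 0.0
```

```bash
python3 look.py a4.png init
```

```text
t 13.5 gauge mm [227.2  23.7] z 104.0 F gauge [ 0.  -0.4] 0.3 yaw err deg -0.34
score 0.91 fit err 0.032 sole gauge mm [-90.7  37.1] yaw 0.026 heel gap [-0.7 -4.6]
```

View pics/a4.png

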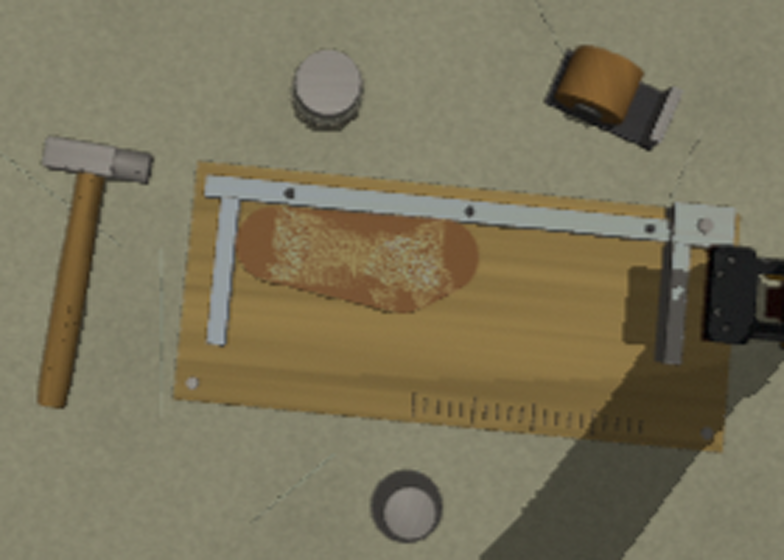

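```bash
python3 - <<'E'
from h import *
im=cv2.imread('pics/a4.png')
from plant import bot
f=bot.grab_frame('top');c=f['pixels'][178:232,228:328,::-1]
g=np.load('g.npy');K,T=f['camera_matrix'],f['cam_to_world']
big=cv2.resize(c,None,fx=8,fy=8,interpolation=cv2.INTER_CUBIC)
P=(-.09,.039,0)
q=gw(g,np.c_[OUT+[-.09,.039],np.full(len(OUT),.036)])
cv2.polylines(big,[np.round((proj(q,K,T)-[228,178])*8+3.5).astype(int)],True,(255,0,0),1)
q=gw(g,[[-.22,.07,.024],[.2,.07,.024]])
cv2.polylines(big,[np.round((proj(q,K,T)-[228,178])*8+3.5).astype(int)],True,(0,0,255),1)
cv2.imwrite('pics/z4.png',big)
E
```

```text
(no output)
```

View pics/z4.png

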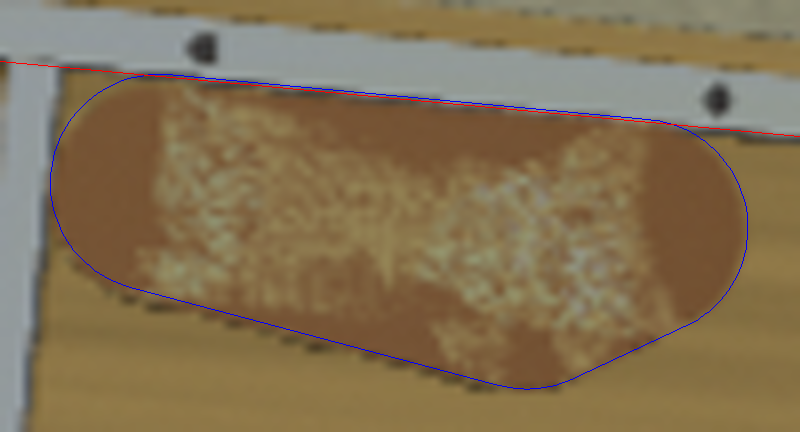

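>>> step_arm(rows=[[0.18, 0.86, 0, 0, 0, 0.07, 0], [0.18, 0.86, 0, 0, 0, 0, 0], [0.18, 0.86, 0, 0, 0, 0, 0], [0.18, 0.86, 0, 0, 0, 0, 0], [0.18, 0.86, 0, 0, 0, 0, 0], [0.18, 0.86, 0, 0, 0, 0, 0], [0.18, 0.86, 0, 0, 0, 0, 0], [0, 0, 0.5, 0, 0, 0, 0]])

```text
t: 14.65
ee_pos: [0.4658, 0.1201, 0.0749]
tool_rot: [[-0.996, 0.088, 0.003], [0.088, 0.996, 0.004], [-0.003, 0.004, -1.0]]
contact_force: [0.8, -0.4, -1.0]
grip_width: 0.0004
grip_force: 0.0
```

```bash
python3 st.py
```

```text
t 14.65 gauge mm [-146.8  -50.5] z 74.9 F gauge [0.3 0.8] -1.0 yaw err deg 0.31
```

>>> step_arm(rows=[[0, -0.17, 0, 0, 0, -0.06, 0], [0, 0, 0.55, 0, 0, 0, 0], [0, 0, 0.37, 0, 0, 0, 0], [0, 0, 0, 0, 0, 0, 0], [-0.3, 0, 0, 0, 0, 0, 0], [-0.15, 0, 0, 0, 0, 0, 0], [-0.05, 0, 0, 0, 0, 0, 0], [-0.04, 0, 0, 0, 0, 0, 0]])

```text
t: 15.65
ee_pos: [0.4969, 0.0993, 0.019]
tool_rot: [[-0.996, 0.094, -0.0], [0.094, 0.996, 0.0], [0.0, 0.0, -1.0]]
contact_force: [-0.2, 0.6, -0.0]
grip_width: 0.0005
grip_force: 0.0
```

```bash
python3 st.py
```

```text
t 15.65 gauge mm [-129.   -17.5] z 19.0 F gauge [-0.6 -0.3] -0.0 yaw err deg -0.03
```

>>> step_arm(rows=[[-0.04, 0, 0, 0, 0, 0, 0], [-0.04, 0, 0, 0, 0, 0, 0], [-0.03, 0, 0, 0, 0, 0, 0], [0, 0, 0, 0, 0, 0, 0]])

```text
t: 16.15
ee_pos: [0.5032, 0.099, 0.0185]
tool_rot: [[-0.996, 0.094, -0.001], [0.094, 0.996, 0.0], [0.001, 0.0, -1.0]]
contact_force: [-2.3, 0.4, 0.7]
grip_width: 0.0008
grip_force: 1.3
```

```bash
python3 st.py
```

```text
t 16.15 gauge mm [-129.3  -11.2] z 18.5 F gauge [-0.2 -2.3] 0.7 yaw err deg -0.02
```

>>> step_arm(rows=[[-0.03, 0, 0, 0, 0, 0, 0], [-0.03, 0, 0, 0, 0, 0, 0], [0, 0, 0, 0, 0, 0, 0]])

```text
t: 16.52
ee_pos: [0.5043, 0.0989, 0.0182]
tool_rot: [[-0.996, 0.093, -0.006], [0.093, 0.996, 0.001], [0.006, 0.0, -1.0]]
contact_force: [-10.0, 2.5, 7.0]
grip_width: 0.0001
grip_force: 5.1
```

```bash
python3 st.py
```

```text
t 16.525 gauge mm [-129.3  -10.1] z 18.2 F gauge [ -1.6 -10.2] 7.0 yaw err deg 0.0
```

>>> step_arm(rows=[[0.5, 0, 0, 0, 0, 0, 0], [0, 0, -0.7, 0, 0, 0, 0], [0, 0, -0.7, 0, 0, 0, 0], [-0.15, -0.9, 0, 0, 0, 0, 0], [-0.15, -0.9, 0, 0, 0, 0, 0], [-0.15, -0.9, 0, 0, 0, 0, 0], [-0.15, -0.9, 0, 0, 0, 0, 0], [-0.15, -0.9, 0, 0, 0, 0, 0]])

```text
t: 17.52
ee_pos: [0.4973, -0.1741, 0.1029]
tool_rot: [[-0.996, 0.094, 0.001], [0.094, 0.996, -0.001], [-0.001, -0.001, -1.0]]
contact_force: [1.2, 0.3, -0.2]
grip_width: 0.0006
grip_force: 0.0
```

>>> step_arm(rows=[[-0.15, -0.9, 0, 0, 0, 0, 0], [0, -0.4, 0, 0, 0, 0, 0], [0, 0, 0, 0, 0, 0, 0]])

```text
t: 17.9
ee_pos: [0.4979, -0.2531, 0.1027]
tool_rot: [[-0.995, 0.098, 0.0], [0.098, 0.995, -0.002], [-0.001, -0.002, -1.0]]
contact_force: [0.7, 0.4, 0.1]
grip_width: 0.0005
grip_force: 0.0
```

```bash
python3 look.py a5.png init
```

```text
t 17.9 gauge mm [221.8  16.4] z 102.7 F gauge [-0.5  0.6] 0.1 yaw err deg -0.27
score 0.91 fit err 0.027 sole gauge mm [-90.6  39. ] yaw 0.001 heel gap [-0.6 -0. ]
```

>>> step_arm(rows=[[-0.14, 0, 0.6, 0, 0, 0.05, 0], [0, 0, 0.5, 0, 0, 0, 0], [0, 0, 0.2, 0, 0, 0, 0], [0, 0.2, 0, 0, 0, 0, 0], [0, 0.2, 0, 0, 0, 0, 0], [0, 0.2, 0, 0, 0, 0, 0], [0, 0.15, 0, 0, 0, 0, 0], [0, 0.15, 0, 0, 0, 0, 0]])

```text
t: 19.0
ee_pos: [0.5127, -0.1971, 0.0252]
tool_rot: [[-0.995, 0.098, 0.001], [0.098, 0.995, -0.001], [-0.001, -0.0, -1.0]]
contact_force: [0.1, -2.2, 1.4]
grip_width: 0.0004
grip_force: 0.9
```

```bash
python3 st.py
```

```text
t 19.0 gauge mm [164.6  25.9] z 25.2 F gauge [2.2 0.3] 1.4 yaw err deg -0.28
```

>>> step_arm(rows=[[0, 0.18, 0, 0, 0, 0, 0], [0, 0.18, 0, 0, 0, 0, 0], [0, 0.18, 0, 0, 0, 0, 0], [0, 0.18, 0, 0, 0, 0, 0], [0, 0.18, 0, 0, 0, 0, 0], [0, 0.18, 0, 0, 0, 0, 0], [0, 0.15, 0, 0, 0, 0, 0], [0, 0.12, 0, 0, 0, 0, 0]])

```text
t: 20.0
ee_pos: [0.5202, -0.1161, 0.0246]
tool_rot: [[-0.995, 0.098, 0.0], [0.098, 0.995, 0.0], [-0.0, 0.0, -1.0]]
contact_force: [1.4, -2.1, 0.7]
grip_width: 0.0002
grip_force: 0.9
```

```bash
python3 look.py a6.png init
```

```text
t 20.0 gauge mm [83.3 25.8] z 24.6 F gauge [1.9 1.6] 0.7 yaw err deg -0.27
score 0.71 fit err 0.029 sole gauge mm [-90.5  38.9] yaw -0.007 heel gap [-0.5  0.6]
```

View pics/a6.png

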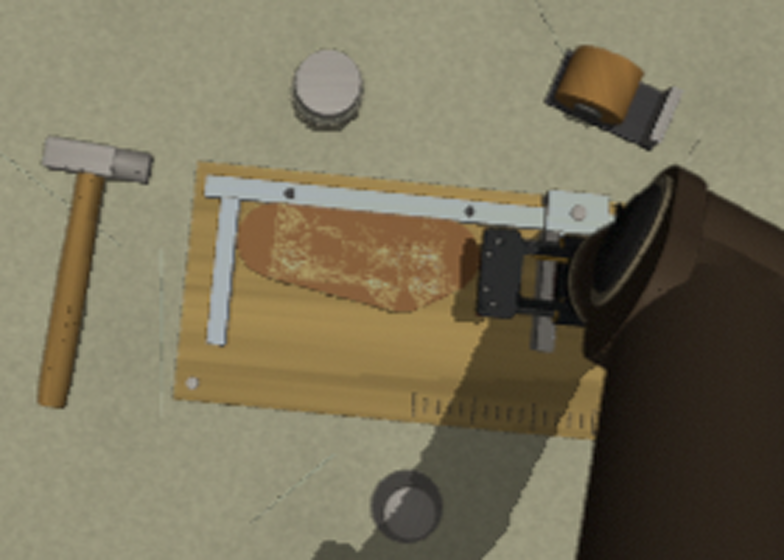

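>>> step_arm(rows=[[0, 0.12, 0, 0, 0, 0, 0], [0, 0.12, 0, 0, 0, 0, 0], [0, 0.12, 0, 0, 0, 0, 0], [0, 0.12, 0, 0, 0, 0, 0], [0, 0.1, 0, 0, 0, 0, 0], [0, 0.06, 0, 0, 0, 0, 0], [0, 0.04, 0, 0, 0, 0, 0]])

```text
t: 20.98
ee_pos: [0.5241, -0.0759, 0.0246]
tool_rot: [[-0.995, 0.098, -0.0], [0.098, 0.995, 0.0], [0.0, -0.0, -1.0]]
contact_force: [-1.8, -1.3, -1.0]
grip_width: 0.0007
grip_force: 0.8
```

>>> step_arm(rows=[[0, 0.04, 0, 0, 0, 0, 0], [0, 0.04, 0, 0, 0, 0, 0]])

```text
t: 21.22
ee_pos: [0.5246, -0.0714, 0.0246]
tool_rot: [[-0.995, 0.099, 0.0], [0.099, 0.995, -0.0], [-0.0, -0.0, -1.0]]
contact_force: [-1.0, -2.3, -1.0]
grip_width: 0.0003
grip_force: 0.8
```

```bash
python3 st.py
```

```text
t 21.225 gauge mm [38.4 26. ] z 24.6 F gauge [ 2.4 -0.7] -1.0 yaw err deg -0.3
```

>>> step_arm(rows=[[0, 0.03, 0, 0, 0, 0, 0], [0, 0.03, 0, 0, 0, 0, 0], [0, 0.03, 0, 0, 0, 0, 0]])

```text
t: 21.6
ee_pos: [0.5251, -0.0659, 0.0246]
tool_rot: [[-0.995, 0.098, 0.0], [0.098, 0.995, 0.0], [-0.0, 0.0, -1.0]]
contact_force: [-1.1, -1.6, -0.1]
grip_width: 0.0004
grip_force: 0.8
```

>>> step_arm(rows=[[0, 0.02, 0, 0, 0, 0, 0], [0, 0.02, 0, 0, 0, 0, 0]])

```text
t: 21.85
ee_pos: [0.5252, -0.0647, 0.0247]
tool_rot: [[-0.995, 0.099, 0.0], [0.099, 0.995, -0.001], [-0.0, -0.001, -1.0]]
contact_force: [-1.5, -6.5, -0.7]
grip_width: 0.0007
grip_force: 3.5
```

>>> step_arm(rows=[[0, 0.01, 0, 0, 0, 0, 0], [0, 0, 0, 0, 0, 0, 0]])

```text
t: 22.1
ee_pos: [0.5252, -0.0646, 0.0246]
tool_rot: [[-0.995, 0.1, 0.0], [0.1, 0.995, -0.002], [-0.0, -0.002, -1.0]]
contact_force: [-1.0, -6.2, -2.4]
grip_width: 0.0002
grip_force: 3.2
```

>>> step_arm(rows=[[0, -0.2, 0, 0, 0, 0, 0], [0, -0.5, 0, 0, 0, 0, 0], [0, -0.5, 0, 0, 0, 0, 0], [0, 0, -0.7, 0, 0, 0, 0], [0, 0, -0.7, 0, 0, 0, 0], [0, -0.8, 0, 0, 0, 0, 0], [0, -0.8, 0, 0, 0, 0, 0], [0, 0, 0, 0, 0, 0, 0]])

```text
t: 23.1
ee_pos: [0.5081, -0.2347, 0.1094]
tool_rot: [[-0.995, 0.104, 0.002], [0.104, 0.995, -0.002], [-0.002, -0.002, -1.0]]
contact_force: [-0.9, 0.7, -0.0]
grip_width: 0.0007
grip_force: 0.0
```

```bash
python3 look.py a7.png init
```

```text
t 23.1 gauge mm [202.6  24.8] z 109.4 F gauge [-0.6 -0.9] -0.0 yaw err deg -0.62
score 0.85 fit err 0.037 sole gauge mm [-92.3  39.3] yaw -0.019 heel gap [-2.3  2.2]
```

View pics/a7.png

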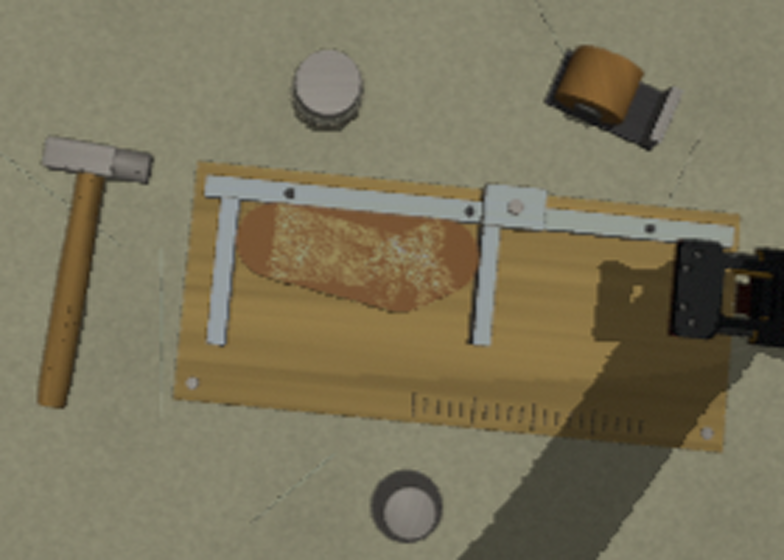

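The picture shows the sole flush under the fence (crop x 238 to 478), its heel on the stop and the cursor plate against the toe at x ≈ 478. The arm is clear.

```bash
python3 -c "
from plant import bot
print(bot.sign_off())"
```

```text
the job is handed in; nothing more can be done
None
```

I handed the job in at about 23 s: the sole was flush along the fence with its heel on the stop, and the cursor was pushed up to the toe. No judging result came back; this is from the last top picture, the force readings and the pose fits.

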